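Return a pool-car key to the key bar and log it in with the reader wand

ROBOT

A 7-joint arm with a two-finger parallel gripper is mounted at the origin on the work surface; the furniture and walls round the work are solid. World frame = base frame: x ahead of the robot, y to its left, z up, the work surface at z = 0. Lengths are in m, angles in degrees, forces in N, time in s.
With the tool pointing down it reaches from about 0.35 to 0.9 m from the base axis. Payload 8.1 kg.
Tool frame: the origin (TCP) lies midway between the tips of the shut fingers; the grasp point (between the pads) lies 19 mm behind it (tcp_to_grasp is the distance from the TCP to the grasp point, in m); z points along the fingers, y is the line along which they close (so a half turn about z gives the same grasp; the last joint's range is limited). The gripper opens to 85 mm and grips with 20 to 120 N. Pads are 22 mm wide; open, the fingers measure 114 mm over their backs; the gripper's body (76 mm by 85 mm) begins 54 mm behind the grasp point. The pads swing forward as they close: fully open they stand 13 mm farther back than shut.
Start: joints at [68.721, 24.895, 1.432, 90.138, -0.665, 64.973, -4.303], TCP at [0.166, -0.603, 0.231] pointing down, gripper open.
Joint ranges: [-149.89, 149.89], [-25.12, 119.58], [-72.63, 75.52], [4.76, 147.25], [-75.54, 255.54], [6.69, 114.76], [-157.13, 157.13]. Speed limits (degrees/s): [127.2, 127.2, 172.46, 172.46, 180, 180, 180].

INTERFACE

Orientations are given as [roll, pitch, yaw] about the fixed x, y, z axes, in that order (R = Rz(yaw) Ry(pitch) Rx(roll)).
In Python, from bench import * gives the robot as it stands. Calls block until the motion is done:
- move_pose(position, orientation): joint-space move of the TCP to a pose.
- move_straight(position, frame=None, rate=0.15, max_force=None): straight line of the TCP; frame=None keeps the orientation; rate is the mean speed in m/s. With max_force (N) it stops when the force on the tool has changed by that much, and returns True; else False.
- goto_joints(angles): joint-space move.
- set_gripper(opening, force=None): opening from 0.0 (shut) to 1.0 (fully open); force is the grip in N (None keeps the last); returns when the fingers have stopped.
- dwell(seconds).
- solve_ik(position, orientation): joint angles nearest the present ones, or None.
- observe(): the state.
- snapshot(name): name is "scene" or "top"; returns the picture (480x640x3 uint8, red, green, blue); there is no depth.
- get_calibration(name): a dict with "mtx" (3x3 intrinsics, pixels), "R" (3x3) and "t" (3): a world point X has camera coordinates R X + t. Camera axes: x right, y down, z forward; pixel columns grow to the right and rows downward; lengths in m; the calibration is good to about 2 mm. A picture is of the moment at which its call begins. get_calibration takes no time and is no camera call.
A pose or a line that the arm cannot do raises PlanningError and nothing moves.
- sign_off(): hands the job in; it is judged then, once.
Trained networks look in the newest picture that a camera, given by its name, has taken for a name from the list of things; names that differ only in an ending like _2 or _b are one class to them, and where a whole thing is asked for, a point or a joint stands for the part that bears it (a point fixed in the world has none). Each returns a list of dicts, best first, with "conf" (0 to 1); they miss things now and then, are a little off and sometimes report something else, mostly with a low value. They report only what shows in the picture. A call takes as long as a camera call. They do not tell look-alikes from the thing itself.
- boxes_of(camera, thing): "location" ([column, row] in pixels, amid what is visible of it).
- outline_of(camera, thing): "pixels" (480x640 bool, what is visible of it) and "location" ([column, row] in pixels, amid what is visible of it).
The state is a dict: "time_s": time; "joint_pos": joint angles; "qvel": joint speeds; "tau": joint torques, N m; "tool_pos": TCP position; "eef_rot": TCP orientation; "ft_force": force on the tool from outside, world axes, zero at the start; "moment": the same for the moment, N m; "finger_gap": opening from 0.0 (shut) to 1.0 (fully open); "grip_force": force on a finger pad.
Only numpy, scipy, OpenCV 4.12 (cv2) and the standard library are available. Lean on these libraries where they do the work, as an engineer would, in place of code of your own. Each camera call takes 0.05 s, during which the arm holds its last target. There are 200 camera calls.

TASK

Put the pool-car key back: hook its red tag onto the rail of the key bar at the end where the lip is cut away, slide it along under the lip to the red place and let go of it. Then take the reader wand from its cradle and log the key in: hold the wand's sprung nose square on the middle of the red place's steel button, pressed in gently, without touching another button. Finish while still holding the wand there, and leave the other things on the desk where they are.

Things in the scene. Friction and masses are not known exactly. Their poses are not given: they have to be found in the camera images.
- key_bar: Fixed grey steel key bar, 216 mm long (its y), 108 deep (x; -x is its front), 160 high; origin at the middle of its underside, z up. A round rail 8 mm thick runs along y at x = +15, its top at z = 139, between end cheeks at y = -106 and +106. In front is a console (x -55 to -7) whose face slopes 30 degrees, lower at the front, rear edge at z = 50. Back sheet at x = +46.
- rail_entry (a point): Point on top of the rail in the middle of its open end, where the lip is cut away (key_bar y = +43 to +104), the only stretch where a hook can be lowered onto it: key_bar x = +15, y = +73, z = 139 mm. Axes as key_bar.
- place_red: The red place: a 44 mm red plate on the console with a steel button in it, and a 42 mm red plate on the lip straight above. Origin at desk level, axes as key_bar; it lies at key_bar x = 0 and y = -78, -30 or +18 mm (the three places are drawn in any order). A hung tag is in place when its tag_hook is at y = 0 of this frame.
- button_red: Steel contact button of the red place, 18 mm across, inside a black collar of 22 mm inside width that stands 1 mm proud of it. Origin at the middle of its flat contact face (place_red x = -32, y = 0, z = 39.5 mm), z axis square out of the face: upward, leaning 30 degrees towards the front (-x) of the key bar.
- button_blue: The same button at the blue place; not to be touched with the wand.
- button_yellow: The same button at the yellow place; not to be touched with the wand.
- tag_holder: Fixed wooden block 62 x 74 x 30 mm with a slot 10 x 34 mm, 20 mm deep, in its top along its y, in which the tag stands; origin at the middle of its underside.
- tag: Red key tag, about 60 g, upright, hook at its back (+x), car key on its front (to x = -11 mm, z 26 to 84). Plate 8 mm thick (x), 32 wide (y) to z = 92, then a tab 24 wide to z = 125 to hold it by. Origin at the middle of its lower end, 10 mm above the desk at the start. Hung, it leans forward a degree or two.
- tag_hook (a point): Middle of the hook's channel, on its underside where it rests on the rail: tag x = +10.5, z = 70 mm. The channel opens downward, is 16 mm wide (y) and 13 mm clear (tag x = +4 to +17); 5 mm thick above, so it has 11 mm of play under the lip; its back leg (x = +17 to +21) reaches 20 mm down. Axes as tag.
- tag_grip (a point): Point in the tab to hold the tag by, pinched across its 8 mm thickness: tag x = 0, z = 118 mm. The fingertips must then stay above the lip, whose top is at tag z = 91 when the tag hangs. Axes as tag.
- cradle: Fixed black charging cradle 70 x 60 x 48 mm with a 25 mm well in its top in which the wand stands nose down; origin at the middle of its underside; the well lies at x = +5 mm.
- wand: Reader wand, about 100 g, grey round barrel 23 mm thick and 134 mm long with a black rubber sleeve (24 mm) and a green ring; origin at the middle of the barrel's nose end, z along the barrel to its tail. It starts upright in the cradle with this end 24 mm above the desk, and is lifted straight out (well depth 24 mm for the barrel).
- wand_grip (a point): Point on the barrel's axis to hold the wand by: wand z = 85 mm. Axes as wand.
- wand_tip (a point): Tip of the brass nose, 12 mm wide: wand z = -12 mm when the nose is out.
- nose (a joint): How far the sprung nose is pressed into the wand, 0 to 0.006 m; it takes about 1.4 N to start moving and 5.6 N to go fully in (0.7 N per mm).
- mug: Bystander: green mug on a coaster.
- pen_pot: Bystander: dark pen pot with pens, 174 mm high.
- spectacles: Bystander: folded-out spectacles.
- stapler: Bystander: red and black stapler between the key bar and the tall brass lamp. The lamp is fixed and solid; keep the arm's elbow and wrist clear of it, best out to the robot's left: foot 200 mm wide at world x = 0.30, y = -0.09 m, post to z = 0.50, shade 250 mm across centred at x = 0.29, y = 0.09, from z = 0.477 to 0.68.
- calculator: Bystander: desk calculator.
- lip_edge (a point): Front corner of the lip where it begins, beside the open end: key_bar x = +10, y = +43, z = 158 mm. The flat lip lies over the rail from here to y = -106, x +10 to +49, underside z = 155, top z = 158 (coloured plates to 159.5), and keeps hooks captive. Below, a thin steady bar (front at x = +9.5, z = 85) stops hung tags swinging back.
- clip: Bystander: black foldback clip, 32 mm.
Mind the look-alikes: they are no part of the job. Of the things that look like the wand, the middle-sized one is meant.

How it is judged:
By the outcome, as a careful person would: the job done as asked, in the order asked, and still so for the second after the job is handed in, while the arm keeps its last pose, push and grip.
It also fails if it takes over 56 s, if anything falls off the work surface, if the arm or the gripper's body presses on something with over 40 N, if the wrist force passes 120 N, or if a joint passes its speed limit or range.

## Working session

There is one attempt and no reset: what is moved stays moved. The work goes in short steps, each a Python script; the robot and the scene stay as the last script left them, time stands still between calls to the robot, and variables do not carry over. Pictures are saved under pics/ and viewed, at most 10 in all, crops included, and the job is handed in when it is done.

```bash
ls; mkdir -p pics
python3 - <<'E'
from bench import *
import cv2, numpy as np
for n in ("scene","top"):
    im=snapshot(n); cv2.imwrite(f"pics/{n}0.png",im[:,:,::-1])
    c=get_calibration(n); R=np.array(c["R"]);t=np.array(c["t"]);print(n,np.round(c["mtx"],1).tolist(),"cam",np.round(-R.T@t,3),np.round(R,3).tolist())
    for th in ("key_bar","tag","tag_holder","cradle","wand","button_red","button_blue","place_red","lip_edge","rail_entry"):
        try: print(th,[(np.round(d["location"]).tolist(),round(d["conf"],2)) for d in boxes_of(n,th)])
        except Exception as e: print(th,repr(e)[:100])
o=observe();print(o["time_s"],o["tool_pos"],o["eef_rot"])
E
```

```text
pics
scene [[527.3, 0.0, 327.1], [0.0, 527.3, 238.9], [0.0, 0.0, 1.0]] cam [0.368 0.95  0.684] [[-0.987, -0.163, 0.011], [-0.105, 0.58, -0.808], [0.125, -0.798, -0.589]]
key_bar [([307.0, 279.0], 0.83)]
tag [([333.0, 349.0], 0.63)]
tag_holder [([336.0, 380.0], 0.72), ([308.0, 280.0], 0.48)]
cradle [([269.0, 357.0], 0.86)]
wand [([290.0, 213.0], 0.75), ([262.0, 324.0], 0.66), ([218.0, 300.0], 0.58)]
button_red [([324.0, 316.0], 0.6)]
button_blue [([352.0, 322.0], 0.77), ([297.0, 314.0], 0.37), ([326.0, 316.0], 0.36)]
place_red [([325.0, 308.0], 0.89)]
lip_edge [([309.0, 279.0], 0.79)]
rail_entry [([311.0, 275.0], 0.94)]
top [[521.1, 0.0, 313.9], [0.0, 521.1, 247.8], [0.0, 0.0, 1.0]] cam [0.325 0.219 1.199] [[-0.009, -1.0, 0.001], [-0.992, 0.009, -0.124], [0.124, -0.002, -0.992]]
key_bar [([288.0, 218.0], 0.89), ([367.0, 178.0], 0.42), ([303.0, 316.0], 0.42)]
tag [([228.0, 260.0], 0.69)]
tag_holder [([233.0, 267.0], 0.62), ([285.0, 214.0], 0.53)]
cradle [([240.0, 220.0], 0.64), ([274.0, 247.0], 0.63)]
wand [([335.0, 205.0], 0.78), ([234.0, 209.0], 0.65)]
button_red [([240.0, 219.0], 0.37)]
button_blue [([274.0, 269.0], 0.6), ([288.0, 209.0], 0.47)]
place_red [([281.0, 242.0], 0.68)]
lip_edge [([289.0, 210.0], 0.87)]
rail_entry [([285.0, 207.0], 0.92)]
1.1 [ 0.16595368 -0.60255557  0.23132343] [1.79999923e+02 1.28892875e-03 1.53962608e+01]
```

View pics/scene0.png

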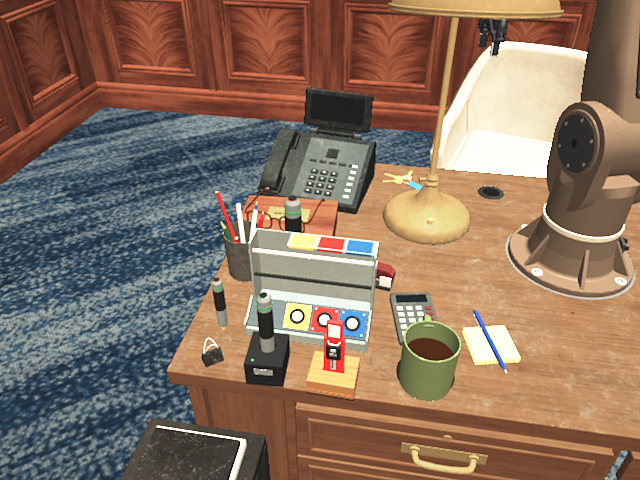

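View pics/top0.png

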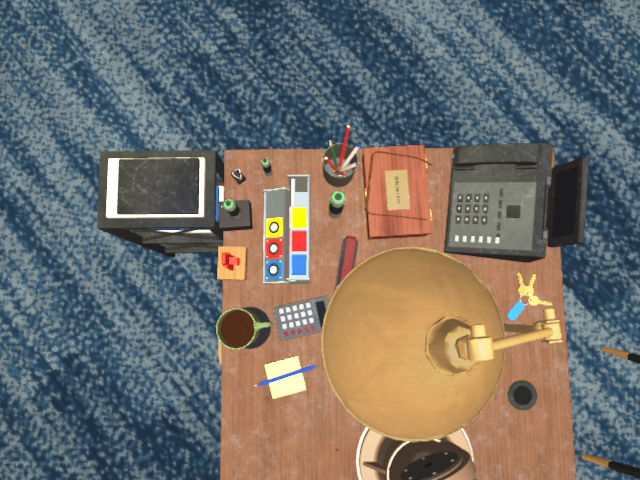

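Candidates for the wand, by scene pixel: (290,213) behind the bar, largest; (264,320) in the cradle; (219,303) standing by the clip, small. The cradle one fits the description, so next I check it in a close crop and measure it.

```bash
cat > h.py <<'E'
import cv2, numpy as np
from scipy.optimize import least_squares
from bench import get_calibration
C={}
for n in ("scene","top"):
    c=get_calibration(n); C[n]=(np.array(c["mtx"]),np.array(c["R"]),np.array(c["t"]))
def proj(n,X):
    K,R,t=C[n]; p=(np.atleast_2d(X)@R.T+t)@K.T; return p[:,:2]/p[:,2:]
def tri(ps,pt):
    P=[C[n][0]@np.c_[C[n][1],C[n][2]] for n in ("scene","top")]
    X=cv2.triangulatePoints(P[0],P[1],np.array(ps,float).reshape(2,1),np.array(pt,float).reshape(2,1)).ravel(); X=X[:3]/X[3]
    e=[np.linalg.norm(proj("scene",X)-ps),np.linalg.norm(proj("top",X)-pt)]
    return X,e
def onplane(n,p,z):
    K,R,t=C[n]; d=R.T@np.linalg.solve(K,[p[0],p[1],1]); o=-R.T@t; return o+d*(z-o[2])/d[2]
E
python3 - <<'E'
from h import *
S=cv2.imread("pics/scene0.png");T=cv2.imread("pics/top0.png")
cv2.imwrite("pics/sc.png",cv2.resize(S[200:400,200:400],None,fx=3,fy=3,interpolation=cv2.INTER_CUBIC))
cv2.imwrite("pics/tc.png",cv2.resize(T[140:290,205:360],None,fx=4,fy=4,interpolation=cv2.INTER_CUBIC))
def comps(im,lab,roi):
    h=cv2.cvtColor(im,cv2.COLOR_BGR2HSV).astype(int);H,s,v=h[...,0],h[...,1],h[...,2]
    m={"red":((H<6)|(H>174))&(s>170)&(v>120),"yel":(H>22)&(H<34)&(s>120)&(v>150),"blu":(H>98)&(H<118)&(s>150)&(v>120),"grn":(H>50)&(H<85)&(s>80)}
    for k,a in m.items():
        q=np.zeros_like(a);x0,y0,x1,y1=roi;q[y0:y1,x0:x1]=a[y0:y1,x0:x1]
        n,_,st,ce=cv2.connectedComponentsWithStats(q.astype(np.uint8))
        for i in range(1,n):
            if st[i,4]>12: print(lab,k,st[i].tolist(),np.round(ce[i],1).tolist())
comps(S,"S",(200,190,400,400));comps(T,"T",(205,140,350,290))
E
```

```text
S red [216, 193, 23, 49, 176] [226.5, 217.9]
S red [257, 215, 7, 13, 51] [260.2, 221.7]
S red [318, 237, 26, 13, 225] [330.9, 243.0]
S red [317, 249, 25, 4, 32] [328.3, 250.8]
S red [377, 269, 18, 8, 25] [385.9, 272.5]
S red [311, 307, 34, 66, 676] [330.0, 340.0]
S yel [289, 246, 25, 4, 36] [300.8, 247.6]
S yel [290, 308, 14, 5, 14] [296.5, 309.2]
S blu [347, 241, 26, 12, 230] [359.6, 246.2]
S blu [346, 253, 24, 3, 26] [357.5, 254.0]
S blu [340, 311, 26, 26, 305] [353.4, 323.8]
S grn [285, 209, 16, 6, 35] [292.7, 212.6]
S grn [224, 228, 9, 14, 45] [227.7, 234.1]
S grn [212, 286, 11, 4, 13] [217.7, 288.1]
S grn [257, 305, 15, 5, 29] [264.3, 307.7]
T red [339, 140, 8, 27, 70] [342.3, 152.3]
T red [326, 158, 10, 12, 33] [330.8, 163.7]
T red [293, 232, 13, 19, 247] [299.0, 241.0]
T red [266, 239, 16, 19, 174] [273.9, 248.2]
T red [222, 253, 12, 17, 135] [227.2, 260.5]
T red [235, 258, 4, 7, 23] [236.7, 260.9]
T yel [289, 208, 1, 20, 20] [289.0, 217.5]
T yel [292, 208, 14, 20, 280] [298.5, 217.5]
T yel [266, 217, 17, 21, 238] [274.3, 227.1]
T blu [215, 186, 4, 35, 89] [216.7, 202.4]
T blu [292, 255, 14, 20, 275] [298.6, 264.4]
T blu [266, 260, 16, 19, 142] [274.5, 269.6]
T grn [330, 147, 8, 21, 48] [333.3, 155.6]
T grn [262, 159, 6, 5, 17] [264.8, 161.2]
T grn [332, 191, 12, 11, 65] [337.7, 196.1]
T grn [224, 199, 9, 9, 38] [227.9, 202.9]
T grn [332, 203, 12, 5, 20] [337.2, 205.4]
```

View pics/sc.png

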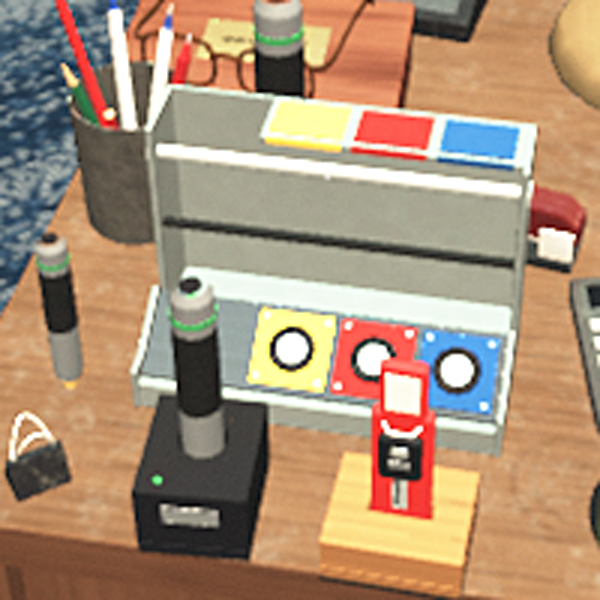

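View pics/tc.png

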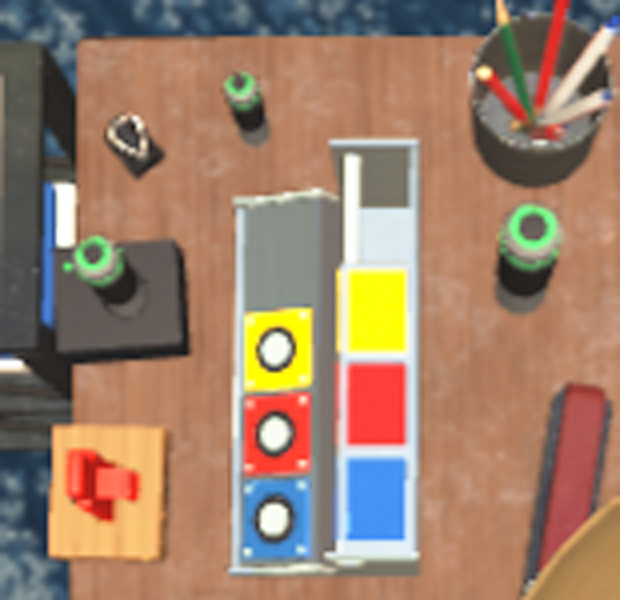

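The scene crop shows the cradle wand at about (264,320), between the small one at (219,303) and the large one at (292,215) in size. The tag with its key towards the camera is at (333,345). Buttons from the open end are yellow, red, blue, at about (297,316), (325,319) and (352,323). In the top crop the bar runs along world x, open end at the far side. Next: fit poses.

```bash
cat > fit.py <<'E'
from h import *
from bench import *
from scipy.optimize import minimize
def pose(p): # x,y,yaw,z
    c,s=np.cos(p[2]),np.sin(p[2]); return np.array([[c,-s,0],[s,c,0],[0,0,1]]),np.array([p[0],p[1],p[3]])
def box(x0,x1,y0,y1,z0,z1): return np.array([[x,y,z] for x in (x0,x1) for y in (y0,y1) for z in (z0,z1)])/1000.
def cyl(r,z0,z1,x=0): return np.array([[x+r*np.cos(a),r*np.sin(a),z] for a in np.linspace(0,6.28,24) for z in (z0,z1)])/1000.
def render(n,parts,p,f=4):
    R,t=pose(p); m=np.zeros((480*f,640*f),np.uint8)
    for b in parts:
        q=(proj(n,b@R.T+t)+.5)*f*16
        cv2.fillConvexPoly(m,cv2.convexHull(q.astype(np.int32)),1,shift=4)
    return cv2.resize(m.astype(np.float32),(640,480),interpolation=cv2.INTER_AREA)
TAG=[box(-4,4,-16,16,20,92),box(-4,4,-12,12,92,125),box(4,21,-8,8,70,75),box(17,21,-8,8,55,75),box(-11,-4,-8,8,26,84)]
HOLD=[box(-31,31,-37,37,0,30)]
WAND=[cyl(11.5,24,134)]
CR=[box(-35,35,-30,30,0,48)]
def fit(masks,parts,p0,step=(.01,.01,.08,.005)):
    def cost(p):
        e=0
        for n,m in masks.items():
            r=render(n,parts,p); e+=1-np.minimum(r,m).sum()/np.maximum(r,m).sum()
        return e
    p0=np.array(p0,float); best=None
    for k in range(2):
        sx=np.vstack([p0]+[p0+np.eye(4)[i]*step[i]*(1 if k==0 else -.5) for i in range(4) if step[i]])
        if len(sx)<5: # fixed dims
            idx=[i for i in range(4) if step[i]]
            f=lambda q:cost(np.array([q[idx.index(i)] if i in idx else p0[i] for i in range(4)]))
            r=minimize(f,p0[idx],method="Nelder-Mead",options=dict(initial_simplex=sx[:,idx],maxiter=150,xatol=2e-4,fatol=1e-4)); p0=p0.copy();p0[idx]=r.x
        else:
            r=minimize(cost,p0,method="Nelder-Mead",options=dict(initial_simplex=sx,maxiter=250,xatol=2e-4,fatol=1e-4)); p0=r.x
    return p0,r.fun
E
cat > run1.py <<'E'
from fit import *
S=cv2.imread("pics/scene0.png");T=cv2.imread("pics/top0.png")
# buttons: white blobs
def white(im,cs,r=5):
    g=im.min(2).astype(float);out=[]
    for c in cs:
        x,y=map(int,np.round(c));w=np.clip(g[y-r:y+r+1,x-r:x+r+1]-150,0,None)
        yy,xx=np.mgrid[y-r:y+r+1,x-r:x+r+1];out.append([(w*xx).sum()/w.sum(),(w*yy).sum()/w.sum()])
    return np.array(out)
bt=white(T,[(273.5,227),(273.5,248.5),(273.5,269.5)],4); bs=white(S,[(297,316),(325,319.5),(352,323.5)],5)
print(bt.round(1).tolist(),bs.round(1).tolist())
lt=np.array([[298.5,217.5],[299,241],[298.6,264.4]]); ls=np.array([[np.nan]*2,[330.9,243.0],[359.6,246.2]])
yb=np.array([18,-30,-78])/1000
B=np.c_[-.032*np.ones(3),yb,.0395*np.ones(3)]
def res(q,vec=True):
    R,t=pose(q); L=np.c_[q[4]*np.ones(3),yb,.1595*np.ones(3)]
    w=lambda X:X@R.T+t
    e=[proj("top",w(B))-bt,proj("top",w(L))-lt,(proj("scene",w(L))-ls)[1:]]
    es=proj("scene",w(B))-bs; es[1]=0 if OCC else es[1]; e.append(es)
    return np.vstack(e).ravel()
OCC=True
r=least_squares(res,[.45,.28,-np.pi/2+np.pi,0,.0295]) if 0 else least_squares(res,[.45,.28,np.pi/2*-1,0,.0295])
print("bar",r.x[:2].round(4),np.degrees(r.x[2]).round(2),"z",r.x[3].round(4),"lipx",r.x[4].round(4),"rms",np.sqrt((r.fun**2).mean()).round(2));print(r.fun.reshape(-1,2).round(1).tolist())
for y in range(3): print(tri(bs[y],bt[y]))
def masks(th,near):
    d={}
    for n in ("scene","top"):
        c=[o for o in outline_of(n,th) if np.hypot(*(np.array(o["location"])-near[n]))<15]
        if c: d[n]=c[0]["pixels"].astype(np.float32); print(th,n,c[0]["conf"],c[0]["location"],d[n].sum())
    return d
snapshot("scene");snapshot("top")
yaw=r.x[2]
M={}
for nm,th,near,parts,z0 in (("tag","tag",dict(scene=(333,349),top=(228,260)),TAG,.01),("hold","tag_holder",dict(scene=(336,380),top=(233,264)),HOLD,0),("cradle","cradle",dict(scene=(269,357),top=(240,220)),CR,0),("wand","wand",dict(scene=(262,324),top=(231,207)),WAND,.024)):
    m=masks(th,near); M[nm]=m
    c=onplane("top",near["top"],.08 if nm in("tag","wand") else .03)
    st=(.01,.01,0 if nm=="wand" else .08,0 if nm=="wand" else .005)
    if nm=="wand": z0=.024-.024
    mm=m
    if nm=="hold" and "tag" in M: mm={n:np.maximum(m[n],0) for n in m}
    if nm=="cradle" : pass
    if nm=="wand": parts=[cyl(11.5,48,158)]
    try:
        p,f=fit(mm,parts,[c[0],c[1],yaw,z0],st); print(nm,p[:2].round(4),np.degrees(p[2]).round(1),p[3].round(4),"cost",round(f,3))
    except Exception as e: print(nm,repr(e))
print(observe()["time_s"])
E
python3 run1.py
```

```text
[[273.5, 226.8], [273.2, 247.9], [272.9, 269.3]] [[296.8, 315.6], [324.1, 319.4], [351.8, 323.2]]
bar [0.5011 0.2753] -90.71 z -0.0019 lipx 0.0284 rms 0.32
[[0.0, -0.2], [0.0, -0.3], [0.1, -0.3], [0.3, -0.6], [-0.4, -0.6], [-0.1, -0.3], [0.7, -0.0], [0.4, 0.0], [0.5, 0.3], [0.0, 0.0], [0.3, 0.1]]
(array([0.5196297 , 0.30713898, 0.03807243]), [np.float64(0.3953850179678042), np.float64(0.3105537022312883)])
(array([0.47159341, 0.30776697, 0.03782319]), [np.float64(0.427234851337356), np.float64(0.3351667674184217)])
(array([0.42347528, 0.30836007, 0.03779596]), [np.float64(0.36790953375894536), np.float64(0.2884550891307701)])
tag scene 0.92 [336.0, 347.3] 1053.0
tag top 0.72 [227.9, 259.2] 233.0
tag [0.4402 0.4043] -90.6 0.0101 cost 0.133
tag_holder scene 0.67 [332.9, 377.6] 1756.0
tag_holder top 0.69 [234.4, 263.4] 748.0
hold [0.441  0.4042] -91.8 0.0008 cost 0.442
cradle scene 0.74 [268.3, 360.2] 1886.0
cradle top 0.81 [239.2, 218.4] 693.0
cradle [0.5502 0.3954] -86.5 -0.0007 cost 0.467
wand scene 0.92 [267.8, 321.3] 852.0
wand top 0.78 [232.6, 207.9] 218.0
wand [0.5493 0.3916] -90.7 0.0 cost 0.234
1.6
```

Run:
```python
from h import *
from bench import *
c=np.array([.5493,.3916])
for n in ("scene","top"): print(n,proj(n,[[.5493,.3916,.048],[.5493,.3916,.158]]).round(1).tolist())
q0=np.array(observe()["joint_pos"])
def t(p,o):
    q=solve_ik(p,o); print(p,o,None if q is None else np.round(q,1).tolist())
for p,y in (([.166,-.603,.35],15.4),([.166,-.603,.231],30),([.5,-.35,.35],15.4),([.5,-.35,.35],0),([-.5,-.4,.35],0),([-.5,.3,.35],0),([0,.6,.35],0),([.3,.55,.35],0),([.44,.404,.25],0),([.44,.404,.25],180),([.44,.404,.25],90)):
    t(p,[180,0,y])
```

```text
scene [[267.9, 345.7], [263.8, 294.4]]
top [[235.5, 213.0], [227.5, 202.7]]
[0.166, -0.603, 0.35] [180, 0, 15.4] [68.3, 21.2, 2.1, 79.1, -0.8, 79.7, -4.2]
[0.166, -0.603, 0.231] [180, 0, 30] [71.0, 25.0, -1.8, 89.9, 0.9, 65.1, 9.0]
[0.5, -0.35, 0.35] [180, 0, 15.4] [33.0, 19.9, -4.3, 80.9, 1.5, 79.2, -46.0]
[0.5, -0.35, 0.35] [180, 0, 0] [31.8, 19.8, -2.7, 81.1, 0.9, 79.1, -60.9]
[-0.5, -0.4, 0.35] [180, 0, 0] [115.1, 24.4, 33.7, 78.7, -13.5, 80.9, 58.5]
[-0.5, 0.3, 0.35] [180, 0, 0] [-115.1, 27.8, -60.9, 81.8, 24.2, 84.3, 94.5]
[0, 0.6, 0.35] [180, 0, 0] [-57.4, 29.7, -60.9, 79.4, 25.8, 85.5, 153.0]
[0.3, 0.55, 0.35] [180, 0, 0] [-74.3, 21.3, 12.0, 79.6, -4.4, 79.6, -152.3]
[0.44, 0.404, 0.25] [180, 0, 0] [-56.3, 21.5, 12.0, 93.4, -4.8, 65.6, -133.1]
[0.44, 0.404, 0.25] [180, 0, 180] [-8.6, 34.4, -62.2, 89.2, 31.1, 75.4, 15.4]
[0.44, 0.404, 0.25] [180, 0, 90] [-14.1, 30.0, -50.9, 89.7, 24.1, 71.9, -68.8]
```

```bash
cat > fk.py <<'E'
import numpy as np, json, os
from scipy.spatial.transform import Rotation as Ro
# param: sgn(7), d1,d3,d5,d7 , a(elbow off), b(elbow off2), c (wrist off), yaw offset
def chain(q,s,L,off):
    q=np.array(q)*s; T=[np.zeros(3)];R=Ro.from_euler('z',off[0],degrees=True)
    p=np.array([0,0,L[0]]);pts=[p]
    R=R*Ro.from_euler('z',q[0],degrees=True)*Ro.from_euler('y',q[1],degrees=True)*Ro.from_euler('z',q[2],degrees=True)
    p=p+R.apply([L[4],0,L[1]]);pts.append(p)
    R=R*Ro.from_euler('y',q[3],degrees=True)*Ro.from_euler('z',q[4],degrees=True)
    p=p+R.apply([L[5],0,L[2]]);pts.append(p)
    R=R*Ro.from_euler('y',q[5],degrees=True)
    p=p+R.apply([L[6],0,0]); R=R*Ro.from_euler('z',q[6]+off[1],degrees=True)
    p=p+R.apply([0,0,L[3]]);pts.append(p)
    return pts,R
E
cat > fitfk.py <<'E'
from fk import *
from bench import *
import itertools
from scipy.optimize import least_squares
D=[([.166,-.603,.2313],[180,0,15.396],observe()["joint_pos"])]
D[0]=(observe()["tool_pos"],observe()["eef_rot"],observe()["joint_pos"])
rng=np.random.default_rng(0)
for i in range(14):
    a=rng.uniform(-2,1.5);r=rng.uniform(.4,.75);p=[r*np.cos(a),r*np.sin(a),rng.uniform(.15,.5)];o=[180+rng.uniform(-30,30),rng.uniform(-30,30),rng.uniform(-60,60)]
    q=solve_ik(p,o)
    if q is not None: D.append((p,o,q))
print(len(D))
best=None
for s in itertools.product([1,-1],repeat=4):
    s=np.array([s[0],1,s[1],1,s[2],1,s[3]])  # y joints signs: assume + 
    def res(v):
        e=[]
        for p,o,q in D:
            pts,R=chain(q,s,v[:7],v[7:9]); e+=list(pts[-1]-p)+list(.3*(R.inv()*Ro.from_euler('xyz',o,degrees=True)).as_rotvec())
        return e
    for off in (0,90,180,270):
        r=least_squares(res,[.36,.42,.4,.25,0,0,0,0,off],x_scale=[.1]*7+[50]*2,max_nfev=60)
        if best is None or r.cost<best[0]: best=(r.cost,s.tolist(),r.x.tolist())
print(best[0],best[1],np.round(best[2],4).tolist()); json.dump(best,open("fk.json","w"))
E
python3 fitfk.py
```

```text
15
0.002199584021800879 [-1, 1, -1, 1, -1, 1, -1] [0.2327, 0.59, 0.4266, 0.3612, -0.0069, -0.0018, 0.0076, -4.6161, 85.7422]
```

```bash
cat > clr.py <<'E'
from fk import *
from scipy.optimize import least_squares
b=json.load(open("fk.json"));S=np.array(b[1]);V=np.array(b[2])
lo=np.array([-149.89,-25.12,-72.63,4.76,-75.54,6.69,-157.13]);hi=np.array([149.89,119.58,75.52,147.25,255.54,114.76,157.13])
def fk(q): return chain(q,S,V[:7],V[7:9])
def clear(q):
    pts,_=fk(q); P=[np.zeros(3)]+pts; m=9
    for a,c in zip(P,P[1:]):
        for t in np.linspace(0,1,25):
            x=a+(c-a)*t; dr=max(0,np.hypot(x[0]-.29,x[1]-.09)-.125); dz=max(0,x[2]-.68,.477-x[2]); m=min(m,np.hypot(dr,dz))
            dr=max(0,np.hypot(x[0]-.30,x[1]+.09)-.03); dz=max(0,x[2]-.5); m=min(m,np.hypot(dr,dz))
    return m
def ik(p,o,q0,j1=None):
    Rt=Ro.from_euler('xyz',o,degrees=True);q0=np.array(q0,float)
    def res(q):
        pts,R=fk(q); e=list((pts[-1]-p)*10)+list(3*(R.inv()*Rt).as_rotvec())+list((q-q0)*1e-4)
        if j1 is not None: e.append((q[0]-j1)*.1)
        return e
    r=least_squares(res,np.clip(q0,lo+.1,hi-.1),bounds=(lo,hi),x_scale=30); return r.x,np.linalg.norm(fk(r.x)[0][-1]-p)
if __name__=="__main__":
    q=[-56.3,21.5,12,93.4,-4.8,65.6,-133]
    tw=Ro.from_matrix(np.array([[1,0,0],[0,1,0],[0,0,1]]))
    w30=(Ro.from_euler('x',-30,degrees=True)*Ro.from_euler('xyz',[180,0,0],degrees=True))
    print("tool z tilted",w30.apply([0,0,1]))
    for j1 in (-50,-60,-70,-80,-90,-100):
        for nm,p,o in (("tag",[.44,.404,.109],[180,0,-.6]),("entry",[.574,.26,.2],[180,0,-.6]),("red",[.471,.27,.17],[180,0,-.6]),("wand",[.55,.392,.09],[180,0,0]),("press",[.471,.34,.11],w30.as_euler('xyz',degrees=True))):
            x,e=ik(p,o,q,j1); print(j1,nm,np.round(x).astype(int).tolist(),"err",round(e,3),"clear",round(clear(x),3))
E
python3 clr.py
```

```text
tool z tilted [ 0.        -0.5       -0.8660254]
-50 tag [-50, 29, 4, 102, -3, 49, -135] err 0.0 clear 0.021
-50 entry [-50, 30, 33, 91, -18, 64, -103] err 0.0 clear 0.017
-50 red [-50, 22, 22, 105, -10, 54, -114] err 0.0 clear 0.0
-50 wand [-50, 37, 16, 91, -12, 53, -119] err 0.0 clear 0.02
-50 press [-50, 40, -4, 89, 23, 76, -154] err 0.0 clear 0.018
-60 tag [-60, 30, 19, 102, -13, 50, -125] err 0.0 clear 0.064
-60 entry [-60, 35, 52, 91, -29, 68, -92] err 0.0 clear 0.058
-60 red [-60, 25, 36, 106, -17, 55, -107] err 0.0 clear 0.015
-60 wand [-60, 40, 34, 91, -26, 56, -107] err 0.0 clear 0.065
-60 press [-60, 41, 13, 89, 13, 73, -145] err 0.0 clear 0.063
-70 tag [-70, 33, 35, 102, -23, 52, -115] err 0.0 clear 0.104
-70 entry [-70, 45, 76, 93, -45, 77, -78] err 0.005 clear 0.106
-70 red [-70, 29, 53, 106, -27, 59, -97] err 0.0 clear 0.05
-70 wand [-70, 47, 55, 92, -42, 64, -94] err 0.0 clear 0.109
-70 press [-70, 44, 31, 89, 3, 72, -134] err 0.0 clear 0.104
-80 tag [-80, 39, 54, 102, -37, 58, -102] err 0.0 clear 0.137
-80 entry [-77, 41, 76, 98, -40, 67, -84] err 0.032 clear 0.115
-80 red [-80, 40, 76, 106, -42, 68, -81] err 0.001 clear 0.095
-80 wand [-79, 57, 76, 94, -57, 73, -83] err 0.011 clear 0.168
-80 press [-80, 50, 52, 89, -12, 73, -119] err 0.0 clear 0.153
-90 tag [-89, 50, 76, 103, -52, 69, -89] err 0.006 clear 0.187
-90 entry [-85, 37, 76, 104, -35, 58, -90] err 0.06 clear 0.107
-90 red [-88, 36, 76, 110, -37, 60, -88] err 0.028 clear 0.092
-90 wand [-86, 55, 76, 100, -54, 64, -87] err 0.04 clear 0.187
-90 press [-89, 61, 76, 91, -30, 77, -102] err 0.008 clear 0.215
-100 tag [-97, 47, 76, 108, -49, 60, -94] err 0.034 clear 0.204
-100 entry [-94, 31, 76, 110, -27, 49, -100] err 0.091 clear 0.092
-100 red [-97, 30, 76, 115, -30, 51, -98] err 0.055 clear 0.086
-100 wand [-94, 52, 76, 105, -51, 55, -91] err 0.07 clear 0.205
-100 press [-96, 59, 76, 97, -27, 69, -105] err 0.038 clear 0.23
```

Run:
```python
from clr import *
from bench import *
q0=np.array(observe()["joint_pos"])
D,e=ik([.44,.42,.30],[180,0,-.6],[-70,33,35,95,-23,60,-115],-72)
W=[q0,[68.7,-12,0,40,0,40,-40],[-80,-12,15,40,-10,40,-115],D]
c=[]
for a,b2 in zip(W,W[1:]):
    seg=[np.array(a)+(np.array(b2)-a)*t for t in np.linspace(0,1,20)]
    c.append((round(min(map(clear,seg)),3),round(min(min(p[2] for p in fk(s)[0][1:]) for s in seg),3)))
print(c,np.round(D,1),e)
if min(x[0] for x in c)>.09:
    for w in W[1:]:
        goto_joints(list(map(float,w))); o=observe(); print(o["time_s"],np.round(o["tool_pos"],3),np.round(o["eef_rot"],1),np.round(o["ft_force"],1))
    print(np.round(solve_ik([.4402,.4043,.20],[180,0,-.6]),1))
```

```text
[(np.float64(0.179), np.float64(0.231)), (np.float64(0.183), np.float64(0.808)), (np.float64(0.106), np.float64(0.3))] [ -72.    24.4   36.5   85.9  -14.7   74.6 -124.3] 3.8735019873922277e-07
5.4083 [ 0.105 -0.415  1.331] [ 62.3 -36.6  38.7] [ 1.  -0.  -0.2]
8.4833 [0.245 0.368 1.331] [-53.4 -50.6 -49. ] [ 1.   0.1 -0.4]
12.05 [0.458 0.425 0.305] [-180.    -0.    -0.2] [-1.3 -0.3 -0.5]
[ -71.7   26.3   34.7   98.5  -16.8   60.5 -122. ]
```

```bash
cat > g.py <<'E'
import numpy as np
BX,BY,BYAW=.5011,.2753,np.radians(-90.71)
def bar(x,y): # mm in bar -> world xy
    c,s=np.cos(BYAW),np.sin(BYAW); return [BX+(c*x-s*y)/1e3,BY+(s*x+c*y)/1e3]
E
python3 - <<'E'
from clr import *
from bench import *
from g import *
def st(m=""):
    o=observe(); print(m,round(o["time_s"],2),np.round(o["tool_pos"],4),np.round(o["eef_rot"],1),np.round(o["ft_force"],1),"gap",round(o["finger_gap"],3),round(o["grip_force"],1),"clr",round(clear(o["joint_pos"]),3))
set_gripper(.45)
move_pose([.4402,.4043,.16],[180,0,-.6]); st("above")
print(move_straight([.4402,.4043,.109],rate=.1,max_force=8)); st("down")
set_gripper(0,40); st("grip")
move_straight([.4402,.4043,.225],rate=.12); st("lift")
e=bar(3.5,73); print(e,bar(3.5,-30))
E
```

```text
above 13.22 [0.4411 0.405  0.1611] [-1.799e+02 -1.000e-01 -6.000e-01] [0.1 0.7 0.8] gap 0.45 0.0 clr 0.102
False
down 13.88 [0.4407 0.4046 0.1096] [-180.    -0.    -0.6] [0.4 0.3 0.6] gap 0.45 0.0 clr 0.101
grip 14.25 [0.4407 0.4047 0.1098] [-1.799e+02 -1.000e-01 -6.000e-01] [ 0.2 -0.3  5.9] gap 0.083 41.6 clr 0.101
lift 15.37 [0.4397 0.404  0.2242] [ 1.799e+02  1.000e-01 -6.000e-01] [ 0.5 -0.2 -1.2] gap 0.085 40.7 clr 0.094
[np.float64(0.5740510248958959), np.float64(0.2708956877224271)] [np.float64(0.4710589330132268), np.float64(0.27217201433887456)]
```

```bash
cat >> g.py <<'E'
from bench import *
from clr import clear
import cv2
def st(m=""):
    o=observe(); print(m,round(o["time_s"],2),np.round(o["tool_pos"],4),np.round(o["eef_rot"],1),np.round(o["ft_force"],1),"gap",round(o["finger_gap"],3),round(o["grip_force"],1),"clr",round(clear(o["joint_pos"]),3),np.round(o["joint_pos"],0).astype(int).tolist()); return o
def crops(name,sr,tr,f=3):
    S=snapshot("scene")[:,:,::-1];T=snapshot("top")[:,:,::-1]
    a=S[sr[1]:sr[3],sr[0]:sr[2]];b=T[tr[1]:tr[3],tr[0]:tr[2]]
    h=max(a.shape[0],b.shape[0]);p=lambda i:cv2.copyMakeBorder(i,0,h-i.shape[0],0,0,cv2.BORDER_CONSTANT)
    o=np.hstack([p(a),p(b)]);cv2.imwrite(name,cv2.resize(o,None,fx=f,fy=f,interpolation=cv2.INTER_CUBIC))
E
python3 - <<'E'
from g import *
e=bar(3.5,73)
j=solve_ik([*e,.225],[180,0,-.7]); print(np.round(j,0),clear(j))
if clear(j)>.07:
    move_pose([*e,.228],[180,0,-.7]); st("over")
    crops("pics/over.png",(225,190,385,360),(240,150,340,290))
E
```

```text
[ -54.   29.   36.   91.  -18.   66. -104.] 0.025198605929705156
```

```bash
cat > fitfk2.py <<'E'
from fk import *
from bench import *
import fk as F
from scipy.optimize import least_squares
b=json.load(open("fk.json"));S=np.array(b[1])
o=observe();D=[(o["tool_pos"],o["eef_rot"],o["joint_pos"])]
rng=np.random.default_rng(1)
for i in range(40):
    p=np.array([.5,.36,.22])+rng.uniform(-.12,.12,3);oo=[180+rng.uniform(-35,35),rng.uniform(-25,25),rng.uniform(-40,40)]
    q=solve_ik(p,oo)
    if q is not None: D.append((p,oo,np.array(q)))
def chain2(q,v):
    q=np.array(q)*S+v[7:14]; ax="zyzyzyz"; R=Ro.identity();p=np.zeros(3);pts=[]
    lk=[[0,0,v[0]],None,[v[4],v[5],v[1]],None,[v[6],v[14],v[2]],[v[15],0,0],[0,0,v[3]]]
    # base
    for i in range(7):
        R=R*Ro.from_euler(ax[i],q[i],degrees=True)
        if lk[i] is not None: p=p+R.apply(lk[i]);
        if i in(0,2,4,6): pts.append(p)
    R=R*Ro.from_euler('z',v[16],degrees=True)
    return pts,R
if __name__=="__main__":
    def res(v):
        e=[]
        for p,oo,q in D:
            pts,R=chain2(q,v); e+=list(pts[-1]-p)+list(.3*(R.inv()*Ro.from_euler('xyz',oo,degrees=True)).as_rotvec())
        return np.r_[e,1e-4*v[7:14]/10]
    x=np.array(b[2]);v0=np.r_[x[:5],0,x[5],x[7],[0]*6,0,x[6],x[8]]
    r=least_squares(res,v0,x_scale=np.r_[[.1]*7,[10]*7,.1,.1,10]); n=len(D)*6;print(len(D),"rms",np.sqrt((r.fun[:n]**2).mean()),np.round(r.x,3).tolist()); json.dump(r.x.tolist(),open("fk2.json","w"))
E
python3 fitfk2.py
python3 - <<'E'
s=open("clr.py").read()
s=s.replace("def fk(q): return chain(q,S,V[:7],V[7:9])","from fitfk2 import chain2\nV2=np.array(json.load(open('fk2.json')))\ndef fk(q): return chain2(q,V2)")
open("clr.py","w").write(s)
E
python3 clr.py | grep -E "^-(60|70|80) (entry|red|press)"
```

```text
41 rms 0.002732304791888916 [0.274, 0.549, 0.429, 0.357, 0.006, -0.049, 0.007, -0.794, 0.383, 0.833, -0.672, -0.234, 0.095, -0.379, 0.004, -0.012, 90.585]
-60 entry [-60, 34, 49, 94, -28, 65, -95] err 0.0 clear 0.023
-60 red [-60, 23, 33, 108, -16, 54, -110] err 0.0 clear 0.0
-60 press [-60, 40, 13, 89, 12, 75, -144] err 0.0 clear 0.045
-70 entry [-70, 49, 76, 94, -49, 76, -77] err 0.001 clear 0.104
-70 red [-70, 27, 48, 108, -25, 56, -101] err 0.0 clear 0.016
-70 press [-70, 44, 30, 89, 1, 73, -134] err 0.0 clear 0.089
-80 entry [-78, 45, 76, 100, -45, 66, -82] err 0.028 clear 0.099
-80 red [-80, 38, 69, 108, -41, 63, -85] err 0.0 clear 0.069
-80 press [-80, 51, 50, 89, -13, 73, -121] err 0.0 clear 0.134
```

Run:
```python
from g import *
from clr import ik,fk
q0=np.array(observe()["joint_pos"]); e=bar(3.5,73)
T=np.array([*e,.235])
o=observe(); d=np.array(o["tool_pos"])-fk(q0)[0][-1]; print("fk err now",d.round(4))
for j1 in (-64,-66,-68):
    x,er=ik(T-d,[180,0,-.7],[-67,45,68,94,-42,72,-82],j1); print(np.round(x,1),er,clear(x))
x,er=ik(T-d,[180,0,-.7],[-67,45,68,94,-42,72,-82],-67)
seg=[q0+(x-q0)*t for t in np.linspace(0,1,15)]
tr=np.array([fk(s)[0][-1]+d for s in seg]); print(tr.round(3).tolist()); cl=min(map(clear,seg)); print(cl)
if tr[:,2].min()>.212 and cl>.075:
    goto_joints(list(map(float,x))); st("a"); move_pose([*e,.228],[180,0,-.7]); st("over")
    crops("pics/over.png",(225,190,385,360),(240,150,340,290))
```

```text
fk err now [ 0.0011  0.0013 -0.0006]
[-64.   35.1  55.7  90.5 -30.5  70.5 -93.6] 1.0627215908686422e-06 0.03878995060471007
[-66.   37.4  60.5  90.5 -34.   72.  -90.6] 8.484916167779734e-07 0.05181620644758123
[-68.   40.5  66.2  90.6 -38.5  74.2 -86.8] 4.335327865884705e-07 0.06975770188405875
[[0.44, 0.404, 0.224], [0.45, 0.394, 0.222], [0.461, 0.384, 0.221], [0.471, 0.375, 0.22], [0.481, 0.365, 0.22], [0.491, 0.355, 0.219], [0.5, 0.346, 0.22], [0.51, 0.336, 0.22], [0.52, 0.326, 0.221], [0.529, 0.317, 0.223], [0.538, 0.308, 0.224], [0.547, 0.298, 0.226], [0.556, 0.289, 0.229], [0.565, 0.28, 0.232], [0.574, 0.271, 0.235]]
0.05788353886049447
```

Run:
```python
from g import *
from clr import ik,fk
q0=np.array(observe()["joint_pos"]); e=bar(3.5,73)
T=np.array([*e,.235]); d=np.array([.0011,.0013,-.0006])
x,er=ik(T-d,[180,0,-.7],[-69,43,70,91,-41,75,-84],-69.5)
seg=[q0+(x-q0)*t for t in np.linspace(0,1,15)]
cl=[clear(s) for s in seg]; print(np.round(x,1),er,np.round(cl,3))
if min(cl)>.07 and er<.003:
    goto_joints(list(map(float,x))); st("a"); move_pose([*e,.228],[180,0,-.7]); st("over")
    crops("pics/over.png",(225,190,385,360),(240,150,340,290))
```

```text
[-69.5  44.   71.8  90.6 -43.   76.8 -83.1] 3.397119407274726e-07 [0.068 0.067 0.066 0.066 0.066 0.067 0.068 0.069 0.071 0.074 0.076 0.079
 0.082 0.084 0.087]
```

Run:
```python
from g import *
e=bar(3.5,73)
goto_joints([-69.5,44.,71.8,90.6,-43.,76.8,-83.1]); st("a"); move_pose([*e,.228],[180,0,-.7]); st("over")
crops("pics/over.png",(225,190,385,360),(240,150,340,290))
```

```text
a 16.14 [0.5845 0.2849 0.2212] [-179.7   -0.2   -0.8] [-0.4  0.1 -0.5] gap 0.085 40.7 clr 0.088 [-70, 44, 72, 91, -43, 77, -83]
over 16.39 [0.5729 0.2719 0.2283] [-1.799e+02  1.000e-01 -6.000e-01] [-0.3  1.   0.5] gap 0.083 40.7 clr 0.075 [-70, 42, 72, 92, -41, 76, -83]
```

View pics/over.png

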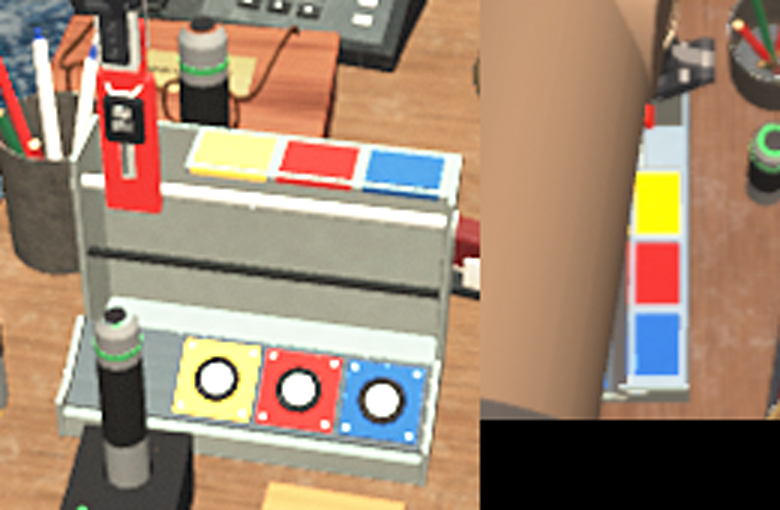

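The picture shows the tag held over the open end, its lower edge at about scene (269,258). Red button at (325,319) agrees with the fit. Now I lower it and feel for the rail.

Run:
```python
from g import *
from h import proj
e=bar(3.5,73)
o=observe();p=np.array(o["tool_pos"]); print("pred bottom",proj("scene",[p+[0,.004,-.0998]]).round(1))
print(move_straight([*e,.190],rate=.08,max_force=5)); st("d1")
print(move_straight([*e,.1725],rate=.04,max_force=4)); a=st("low")
if a["tool_pos"][2]<.176:
    f=bar(-1,73); print(move_straight([*f,.1725],rate=.015,max_force=2.5)); b=st("fwd")
```

```text
pred bottom [[268.6 260.7]]
False
d1 17.12 [0.5741 0.2707 0.1898] [180.    0.   -0.7] [ 0.3 -0.1 -0.4] gap 0.082 40.7 clr 0.083 [-70, 44, 70, 95, -43, 73, -81]
False
low 17.7 [0.574  0.2709 0.1724] [180.    0.   -0.7] [ 0.7 -0.5 -1.8] gap 0.088 40.7 clr 0.087 [-69, 45, 69, 96, -45, 71, -80]
True
fwd 18.02 [0.574  0.2743 0.1722] [179.9   0.   -0.7] [-0.  -0.5 -0.2] gap 0.083 40.8 clr 0.089 [-69, 45, 69, 96, -45, 71, -81]
```

Run:
```python
from g import *
p=observe()["tool_pos"]
F=[]
for k in range(6):
    p0=[bar(0,73)[0],.2735+.0008*k,.1725]
    move_straight(p0,rate=.05); o=observe(); F.append((round(o["tool_pos"][1],4),np.round(o["ft_force"],1).tolist()))
    if abs(o["ft_force"][1])>4: break
print(F,observe()["time_s"])
```

```text
[(np.float64(0.2736), [-0.0, -0.1, -1.1]), (np.float64(0.2743), [-1.7, -0.8, -0.2]), (np.float64(0.2745), [-0.2, -2.8, -1.5]), (np.float64(0.2747), [-0.7, -5.7, -1.8])] 19.025
```

Run:
```python
from g import *
e=bar(3.5,73);r=bar(3.5,-30)
y0=.2726;y1=y0+r[1]-e[1]
move_straight([e[0],y0,.1725],rate=.05); st("back")
for f in (.35,.7,1):
    x=e[0]+(r[0]-e[0])*f
    j=solve_ik([x,y0+(y1-y0)*f,.1725],[180,0,-.7]); 
    hit=move_straight([x,y0+(y1-y0)*f,.1725],rate=.08,max_force=8); o=st(f"{f} {hit}")
    if hit: break
else:
    print(move_straight([r[0],y1,.1655],rate=.03,max_force=4)); st("low")
    crops("pics/slid.png",(225,190,385,360),(240,150,340,290))
```

```text
back 19.27 [0.5741 0.2731 0.1727] [ 1.8e+02  1.0e-01 -7.0e-01] [-0.3  0.7 -0.6] gap 0.088 40.7 clr 0.088 [-69, 45, 69, 96, -45, 71, -81]
0.35 False 19.88 [0.5381 0.2735 0.1727] [180.    0.   -0.7] [-0.  -0.5 -0.4] gap 0.085 40.7 clr 0.079 [-73, 43, 71, 101, -43, 69, -81]
0.7 False 20.48 [0.5021 0.2738 0.1727] [180.    0.   -0.7] [ 0.7 -0.1 -0.4] gap 0.083 40.7 clr 0.068 [-78, 40, 72, 105, -42, 67, -82]
1 False 21.01 [0.4711 0.2742 0.1727] [180.    0.   -0.7] [ 0.   1.  -1.1] gap 0.084 40.7 clr 0.058 [-82, 38, 72, 109, -40, 64, -84]
True
low 21.25 [0.4721 0.2741 0.1684] [180.   -0.   -0.7] [-0.5  0.5  7.8] gap 0.086 42.1 clr 0.059 [-81, 38, 72, 109, -41, 64, -84]
```

View pics/slid.png

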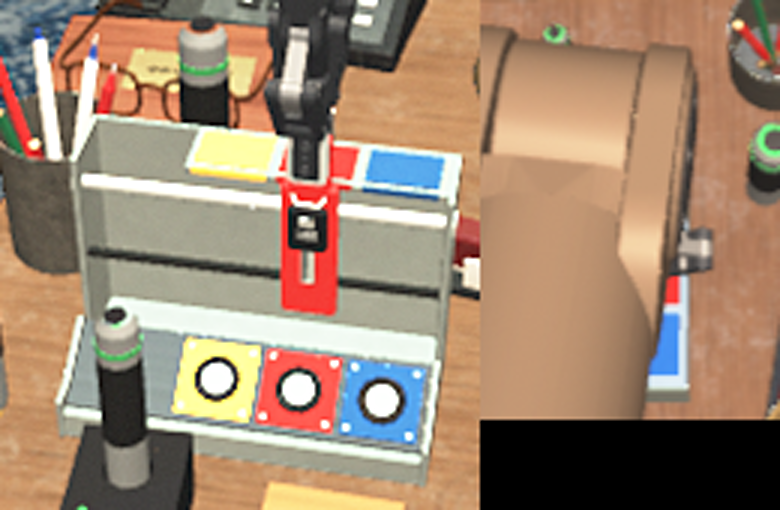

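Run:
```python
from g import *
from h import proj
print("pred",proj("scene",[[*bar(0,-30),.069]]).round(1))
r=bar(3.5,-30)
move_straight([r[0]-.0005,.2740,.1688],rate=.02); st("adj")
set_gripper(.3); st("open")
move_straight([r[0],.2740,.25],rate=.12); st("up")
q=solve_ik([.5493,.3920,.25],[180,0,-.7]); print(np.round(q),clear(q))
crops("pics/hung.png",(225,190,385,360),(240,150,340,290))
```

```text
pred [[328.  293.6]]
adj 21.6 [0.4709 0.2738 0.1687] [179.9   0.   -0.7] [0.9 0.5 0.6] gap 0.082 40.9 clr 0.058 [-82, 38, 72, 109, -40, 64, -84]
open 21.92 [0.4705 0.274  0.1687] [ 1.799e+02  1.000e-01 -7.000e-01] [-0.3  0.8 -0.2] gap 0.297 0.0 clr 0.058 [-82, 38, 72, 109, -40, 64, -84]
up 22.74 [0.4705 0.2741 0.2493] [ 1.799e+02  1.000e-01 -7.000e-01] [0.5 0.6 1.3] gap 0.3 0.0 clr 0.035 [-84, 31, 73, 103, -31, 70, -92]
[-75.  42.  66.  84. -38.  79. -98.] 0.11652847494971214
```

View pics/hung.png

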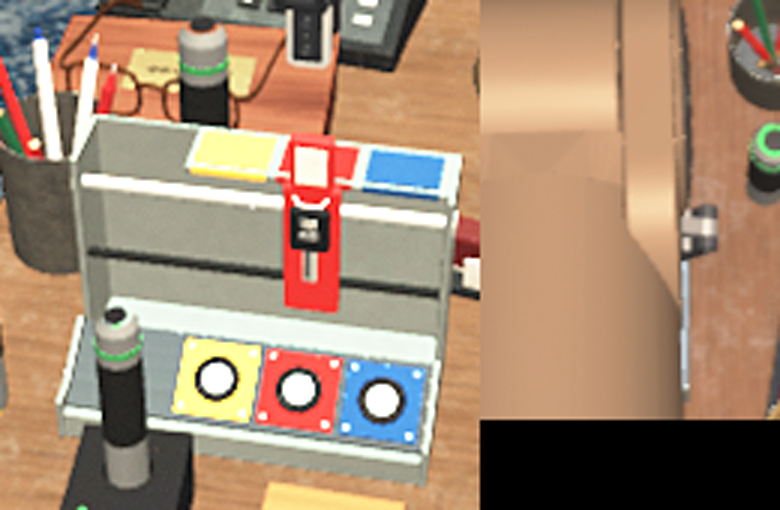

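The tag hangs in the red place at scene (328.7,293), against a prediction of (328,293.6). Now the wand.

Run:
```python
from g import *
set_gripper(.6)
W=[.5500,.3925]
move_pose([*W,.20],[180,0,-.7]); st("above")
hit=move_straight([*W,.090],rate=.1,max_force=8); st(f"down {hit}")
if not hit:
    set_gripper(0,40); o=st("grip")
    hit=move_straight([*W,.150],rate=.1,max_force=15); st(f"lift {hit}")
    crops("pics/wand.png",(205,230,365,400),(205,150,330,290))
```

```text
above 23.86 [0.5503 0.3919 0.1995] [179.9   0.   -0.7] [-0.3 -0.4  0.5] gap 0.6 0.0 clr 0.114 [-75, 44, 63, 88, -40, 74, -97]
down False 25.11 [0.5505 0.3926 0.0907] [-1.8e+02 -1.0e-01 -7.0e-01] [ 0.5 -0.5  0.8] gap 0.598 0.0 clr 0.109 [-73, 49, 58, 94, -46, 64, -92]
grip 25.48 [0.5503 0.3925 0.0906] [-180.    -0.    -0.7] [-0.  -0.6  4.4] gap 0.257 39.1 clr 0.109 [-73, 49, 58, 94, -46, 64, -92]
lift False 26.23 [0.5496 0.3926 0.1497] [-180.     0.    -0.7] [-0.7 -0.8 -1.5] gap 0.255 39.2 clr 0.112 [-74, 46, 61, 91, -43, 69, -95]
```

View pics/wand.png

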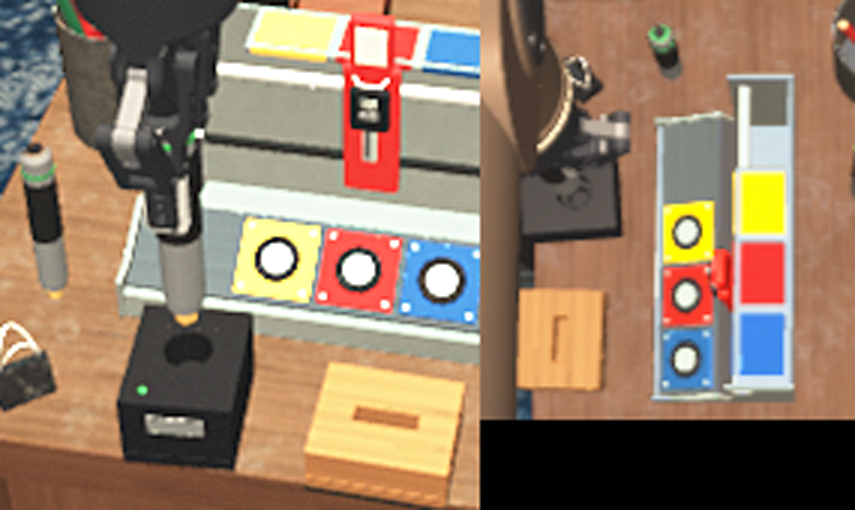

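```bash
cat >> g.py <<'E'
from scipy.spatial.transform import Rotation as Ro
xb=np.array([np.cos(BYAW),np.sin(BYAW),0]); yb=np.array([-np.sin(BYAW),np.cos(BYAW),0])
n=-.5*xb+np.cos(np.pi/6)*np.array([0,0,1])
RT=Ro.from_matrix(np.c_[yb,np.cross(-n,yb),-n]); EUL=RT.as_euler('xyz',degrees=True)
BTN=np.array([*bar(-32,-30),.0395])+[0,.0019,0]
TIP=.0786
def tcp(s,dx=0): return (BTN+n*(s+TIP)+yb*dx).tolist()   # tip s metres above the button face
E
python3 - <<'E'
from g import *
from h import proj
p=np.array(observe()["tool_pos"]); print("tip pred",proj("scene",[p+[0,0,-.0786]]).round(1),"barrel nose",proj("scene",[p+[0,0,-.0666]]).round(1))
print(EUL,BTN.round(4),tcp(.06),clear(solve_ik(tcp(.06),EUL)))
move_straight([p[0],p[1]-.01,.20],rate=.15)
move_pose(tcp(.045),EUL); st("pre")
move_straight(tcp(.015),rate=.08); o=st("near")
z=RT.apply([0,0,1]); Rr=Ro.from_euler('xyz',o["eef_rot"],degrees=True); t=np.array(o["tool_pos"])+Rr.apply([0,0,TIP]); print("tip off", (Rr.apply([0,0,1])-z).round(4),((t-BTN)@np.c_[yb,np.cross(-n,yb),n]).round(4))
for c in("scene","top"): print(c,proj(c,[t,BTN]).round(1).tolist())
crops("pics/near.png",(250,250,380,380),(225,190,320,290),4)
E
```

```text
tip pred [[266.8 336.2]] barrel nose [[266.4 330.8]]
[ 1.50000000e+02  1.27222187e-14 -7.10000000e-01] [0.4715 0.3096 0.0395] [0.4723575643666607, 0.37886396802143496, 0.1595311209645232] 0.16714455322303412
pre 27.28 [0.4698 0.3736 0.1429] [149.7   0.2  -0.4] [-0.  -1.   0.7] gap 0.261 39.2 clr 0.17 [-86, 58, 67, 85, -25, 83, -110]
near 27.81 [0.4724 0.3558 0.1208] [150.    0.   -0.8] [ 1.   0.  -1.1] gap 0.258 39.3 clr 0.169 [-86, 59, 66, 88, -26, 79, -109]
tip off [-0.0008  0.0006 -0.0004] [0.0002 0.0006 0.015 ]
scene [[323.5, 316.8], [324.4, 319.5]]
top [[268.7, 246.7], [272.3, 247.6]]
```

View pics/near.png

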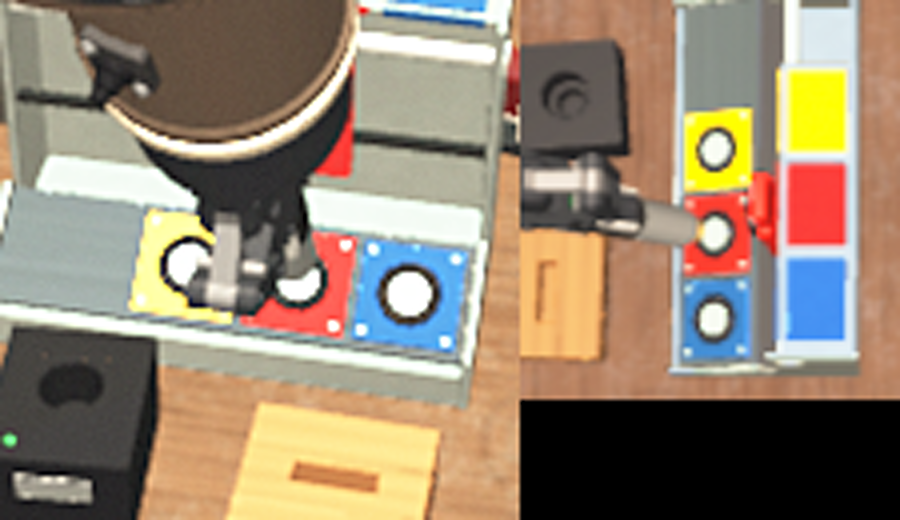

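Tip at top pixel (270,247.5) and button at (273.2,247.9) show the same shift from their predictions, so the wand is lined up. Now I press.

Run:
```python
from g import *
def F():
    return np.mean([np.array(observe()["ft_force"])@n for _ in range(1)])
def rd(k=6):
    v=[]
    for _ in range(k): dwell(.03); v.append(np.array(observe()["ft_force"]))
    return np.mean(v,0)
move_straight(tcp(.004),rate=.05); f0=rd(); print("f0",f0.round(2))
for s in (.002,.001,0,-.001,-.002,-.003,-.004):
    move_straight(tcp(s),rate=.02); d=rd()-f0; o=observe(); 
    t=np.array(o["tool_pos"])+Ro.from_euler('xyz',o["eef_rot"],degrees=True).apply([0,0,TIP])
    print(s,(d@n).round(2),(d@np.c_[yb,np.cross(-n,yb)]).round(2),"tip",((t-BTN)@np.c_[yb,np.cross(-n,yb),n]).round(4),round(o["time_s"],2))
    if d@n>3: break
```

```text
f0 [ 0.01 -0.05 -0.98]
0.002 -0.17 [-0.13 -0.19] tip [ 0.    -0.     0.002] 28.93
0.001 0.16 [-0.05 -0.01] tip [-0.    -0.     0.001] 29.38
0 0.28 [-0.27 -0.29] tip [0. 0. 0.] 29.82
-0.001 2.04 [-0.23  0.19] tip [ 0.0001 -0.0001 -0.0009] 30.27
-0.002 2.62 [-0.23 -0.1 ] tip [ 0.0001 -0.     -0.0019] 30.73
-0.003 3.06 [-0.05  0.07] tip [ 0.     -0.     -0.0029] 31.18
```

Run:
```python
from g import *
crops("pics/fin.png",(250,210,380,350),(225,190,320,290),4)
st()
```

```text
31.27 [0.472  0.3474 0.105 ] [150.   -0.   -0.7] [0.3 2.2 2.1] gap 0.259 39.5 clr 0.17 [-86, 59, 66, 89, -26, 77, -109]
```

View pics/fin.png

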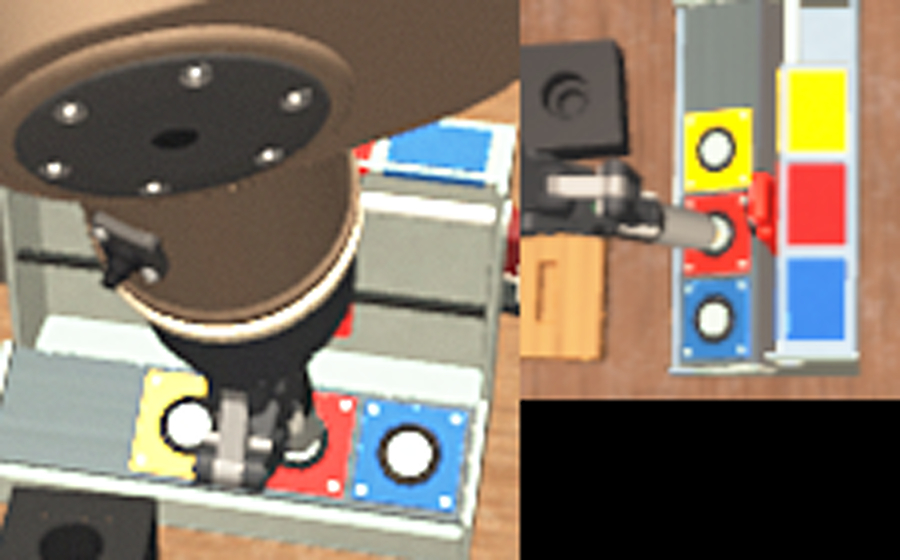

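The wand sits on the red button, at top crop (714,232). The tag is still hung in its place, and the blue and yellow buttons are untouched. Handing in.

```bash
python3 -c "
from bench import *
print(sign_off())"
```

```text
the job is handed in; nothing more can be done
None
```

The red tag hangs in the red place under the lip. The wand is held square on the middle of the red button with about 3 N, and I handed the job in at about 31 s on the robot's clock, within the 56 s limit.

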